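# Switch the air supply over at the valve panel

## Robot

A 6-joint arm with a two-finger parallel gripper is mounted at the origin on the work surface. World frame = base frame: x ahead of the robot, y to its left, z up, the work surface at z = 0. Lengths are in m, angles in degrees, forces in N, time in s.
With the tool pointing down it reaches from about 0.3 to 1 m from the base axis. Payload 5.1 kg.
Tool frame: the origin (TCP) lies at the centre of the arm's flange, where the gripper is bolted on; the fingertips stand 190 mm ahead of it and the grasp point (between the pads) lies 171 mm ahead of it; z points along the fingers, y is the line along which they close (so a half turn about z gives the same grasp; the last joint's range is limited). The gripper opens to 95 mm and grips with 3 to 60 N. Pads are 20 mm wide; open, the fingers measure 119 mm over their backs; the gripper's body (75 mm by 180 mm) begins 59 mm behind the grasp point.
Start: joints at [-81.509, 7.093, 94.555, -0, 78.352, -4.733], TCP at [0.149, -0.633, 0.405] pointing down, gripper open.
Joint ranges: [-149.61, 149.61], [-58.7, 133.49], [1.44, 155.28], [-77.14, 257.14], [18.33, 153.61], [-166.67, 166.67]. Speed limits (degrees/s): [147.25, 147.25, 180, 180, 180, 180].

## Interface

Orientations are given as [roll, pitch, yaw] about the fixed x, y, z axes, in that order (R = Rz(yaw) Ry(pitch) Rx(roll)).
In Python, from workcell import bot gives the robot as it stands.
- The arm moves only by the shell command python3 -m jog 'ROWS' [OPENING] [FORCE]. ROWS is JSON, a list of rows, each a list of 2 entries, a list of its own where there are three numbers: the shift along the tool's x, y, z in mm, then the turn, a rotation vector about the tool's x, y, z in rad. In form: [[[x, y, z], [ax, ay, az]], ...]. A call has 1 to 10 rows; each row is the pose to reach, as a shift and turn from the pose commanded when the call began, along the tool's axes at that moment; what a row does not reach only later rows make up. A row lasts 1/12 s, in which the tool goes at most 41.7 mm and 7.16 degrees, less where a joint would pass 70% of its speed; a pose out of reach is approached as far as the arm can. A call with a gripper value outside its range is refused whole. OPENING is the closure, from 0 (fully open) to 1 (shut), set as the call begins (- or left out, the last holds). The fingers move at their own pace and stop on an object; FORCE is the grip in N (left out, the last holds). Time passes only in rows, so rows that repeat a pose let the fingers close. It gives the time, the measured TCP pose, the force, the opening and the grip force at its end, in the units of the state.
- bot.observe(): the state, without advancing time (a new reading comes with each control period).
- bot.snapshot(name): name is "scene" or "top" or "wrist"; returns the picture (420x560x3 uint8, red, green, blue); there is no depth.
- bot.camera_info(name): a dict with "K" (3x3 intrinsics, pixels), "camera_from_world" (4x4, takes a point from world to camera coordinates). Camera axes: x right, y up, looking along -z (the intrinsics and any distortion apply to the point x, -y, -z); pixel columns grow to the right and rows downward; lengths in m; the calibration is good to about 2 mm. The wrist camera is an equidistant fisheye: a pixel r from the principal point sees the ray r / f radians off the axis. A picture is of the moment at which its call begins: read the wrist's pose just before it. camera_info takes no time and is no camera call; for the wrist camera it gives the pose at the moment of the call.
- bot.finish_job(): hands the job in; it is judged then, once.
The state is a dict: "time_s": time; "joints": joint angles; "joint_velocities": joint speeds; "tau": joint torques, N m; "eef_pos": TCP position; "orientation": TCP orientation; "contact_force": force on the tool from outside, world axes, zero at the start; "torque": the same for the moment, N m; "finger_gap": finger opening in m; "gripper_force": force on a finger pad.
Only numpy, scipy, OpenCV 4.12 (cv2) and the standard library are available. Lean on these libraries where they do the work, as an engineer would, in place of code of your own. Each camera call takes 0.05 s, during which the arm holds its last target. There are 200 camera calls.

## Task

Switch the test rig from the blue line to the yellow one without cutting the supply: first push the yellow valve lever round until it lies fully open along its pipe, and only then push the blue lever round until it is fully closed, square across its pipe. Push each lever from the side with one fingertip or the closed fingers, do not pinch it. Leave the red lever and all the loose parts as they are.

Things in the scene. Friction and masses are not known exactly. Their poses are not given: they have to be found in the camera images.
- panel: fixed aluminium plate 260 (x) x 520 (y) x 10 mm, its underside's centre the origin; x points away from the robot (yaw within 0.22). Three copper lines along x at y = -170, 0, 170 mm, a valve on each at x = 0 (colours in any order), and a header pipe at x = 90 mm, all below z = 60 mm apart from the levers and a gauge (58 mm wide, top at 96 mm) at x 90, y 215 mm
- yellow_lever (a joint): lever of the yellow line, closed or nearly closed at the start (1.0 to 1.57). 0 = open: along its pipe, pointing to the panel's -x, towards the robot; grows clockwise seen from above; 1.571 = closed: square across, pointing to the panel's +y. Solid stops at both. Stiff (0.35 N m, some 5 N at the sleeve), stays where it is left
- yellow_pivot (a point): fixed point on the yellow valve's vertical turning axis, at the sleeve's mid-height, 88 mm above the table
- yellow_grip (a point): middle of the yellow lever's plastic sleeve, 70 mm from the pivot, moves with the lever. The sleeve is 18 mm wide and 18 mm tall (79 to 97 mm above the table) and runs from 32 to 102 mm from the pivot; outside 32 mm from the pivot there is free air below it down to z = 60 mm
- blue_lever (a joint): lever of the blue line, open or nearly open at the start (0 to 0.5). 0 = open: along its pipe, pointing to the panel's -x, towards the robot; grows clockwise seen from above; 1.571 = closed: square across, pointing to the panel's +y. Solid stops at both. Stiff (0.35 N m, some 5 N at the sleeve), stays where it is left
- blue_pivot (a point): fixed point on the blue valve's vertical turning axis, at the sleeve's mid-height, 88 mm above the table
- blue_grip (a point): middle of the blue lever's plastic sleeve, 70 mm from the pivot, moves with the lever. The sleeve is 18 mm wide and 18 mm tall (79 to 97 mm above the table) and runs from 32 to 102 mm from the pivot; outside 32 mm from the pivot there is free air below it down to z = 60 mm
- red_lever (a joint): lever of the red line, closed or nearly closed at the start (1.2 to 1.57), to be left as it is. 0 = open: along its pipe, pointing to the panel's -x, towards the robot; grows clockwise seen from above; 1.571 = closed: square across, pointing to the panel's +y. Solid stops at both. Stiff (0.35 N m, some 5 N at the sleeve), stays where it is left
- red_pivot (a point): fixed point on the red valve's vertical turning axis, at the sleeve's mid-height, 88 mm above the table
- red_grip (a point): middle of the red lever's plastic sleeve, 70 mm from the pivot, moves with the lever. The sleeve is 18 mm wide and 18 mm tall (79 to 97 mm above the table) and runs from 32 to 102 mm from the pivot; outside 32 mm from the pivot there is free air below it down to z = 60 mm
- coupling: loose brass pipe coupling standing on the panel between two lines, 28 mm across, 38 mm tall; origin: centre of its underside
- collar: loose steel shaft collar lying on the panel between two lines, 32 mm across, 18 mm tall; origin: centre of its underside
- ball_stand: polished steel ball (50 mm) on a dark post with a 70 mm round foot, 113 mm tall; origin: centre of its underside
- grey_ball_stand: the same stand with a matt grey ball; origin: centre of its underside
- wrench: loose wrench lying on the table
- screwdriver: loose screwdriver with a yellow handle lying on the table
- block: loose aluminium block 50 x 40 x 30 mm on the table; origin: centre of its underside

How it is judged (in metres and radians):
On the way, in this order (a step that is already met when the one before it is completed fails the run):
1. the yellow lever is fully open (within 0.12 rad of its stop, along its pipe) while the blue one is still open (below 0.75 rad) (value of joint yellow_lever below 0.12 rad and value of joint blue_lever below 0.75 rad), for 0.2 s.
2. the blue lever is fully closed (within 0.12 rad of its stop, square across its pipe), the yellow one still open (value of joint blue_lever above 1.45 rad and value of joint yellow_lever below 0.12 rad), for 0.2 s.
At the end, for the whole second after the job is handed in: The yellow lever is along its pipe (joint below 0.12 rad) and the blue lever square across its pipe (joint above 1.45 rad), both at rest; the red lever's sleeve is within 12 mm and every loose part within 20 mm of where it started (all of step 2 and velocity of joint yellow_lever between -0.05 and 0.05 rad/s and velocity of joint blue_lever between -0.05 and 0.05 rad/s and distance of red_grip from where it was at the start of the episode below 0.012 m and distance of each of coupling, collar, ball_stand, grey_ball_stand, wrench, screwdriver, block from where it was at the start of the episode below 0.02 m); the robot touches nothing.
It fails at once if a loose part (coupling, collar, ball stands, wrench, screwdriver, block) is moved, lifted or knocked by more than 20 mm (distance of any of coupling, collar, ball_stand, grey_ball_stand, wrench, screwdriver, block from where it was at the start of the episode above 0.02 m).
It fails at once if the red lever is turned (its sleeve's middle moved by more than 12 mm) (distance of red_grip from where it was at the start of the episode above 0.012 m).
It fails at once if the yellow lever is pinched: the fingers press on both sides of its sleeve at once with more than 3 N each (contact force between the fingers and yellow_lever_c3 above 3 N and contact force between the fingers and yellow_lever_c4 above 3 N).
It fails at once if the blue lever is pinched: the fingers press on both sides of its sleeve at once with more than 3 N each (contact force between the fingers and blue_lever_c3 above 3 N and contact force between the fingers and blue_lever_c4 above 3 N).
It also fails if it takes over 54 s, if anything falls off the work surface, if the arm or the gripper's body presses on something with over 40 N, if the wrist force passes 120 N, or if a joint passes its speed limit or range.

## Working session

There is one attempt and no reset: what is moved stays moved. The work goes in short steps, Python scripts to look and compute and a shell command to move; the robot and the scene stay as the last step left them, time stands still between calls to the robot, and variables do not carry over. Pictures are saved under pics/ and viewed, at most 10 in all, crops included, and the job is handed in when it is done.

```bash
mkdir -p pics
python3 - <<'E'
from workcell import bot
import cv2,numpy as np
s=bot.observe();print(s)
for n in("top","scene"):
    i=bot.snapshot(n);cv2.imwrite(f"pics/{n}0.png",i[...,::-1]);c=bot.camera_info(n);print(n,c)
E
```

```text
{'time_s': 0.0, 'joints': array([-8.15085527e+01,  7.13401223e+00,  9.46342265e+01,  1.87850348e-03,
        7.83508215e+01, -4.73133700e+00]), 'joint_velocities': array([ 0.03006171, -0.01127942, -0.14662856,  0.02453813,  0.0328295 ,
        0.06142413]), 'tau': array([-8.02523573e-04, -4.17605889e+01, -3.59932601e+01,  7.71897915e-02,
        4.91323799e-02, -1.64610619e-04]), 'eef_pos': array([ 0.14863215, -0.63252357,  0.40347931]), 'orientation': array([-1.79881497e+02, -1.16532566e-02,  1.32223911e+01]), 'contact_force': array([-0.49776849,  0.07379601,  0.16303979]), 'torque': array([-0.02133907,  0.01818607, -0.01881093]), 'gripper_force': 0.0, 'finger_gap': 0.09542685763037881}
top {'K': array([[477.60831375,   0.        , 279.16595548],
       [  0.        , 477.60831375, 210.50800848],
       [  0.        ,   0.        ,   1.        ]]), 'camera_from_world': array([[-0.00923324, -0.99983112,  0.0158898 , -0.0271329 ],
       [ 0.98209992, -0.00607753,  0.1882626 , -0.5234426 ],
       [-0.18813424,  0.01734364,  0.98199018, -1.41606349],
       [ 0.        ,  0.        ,  0.        ,  1.        ]])}
scene {'K': array([[497.19064023,   0.        , 277.50655828],
       [  0.        , 497.19064023, 220.54592938],
       [  0.        ,   0.        ,   1.        ]]), 'camera_from_world': array([[ 0.37851435,  0.92536465, -0.02066749, -0.1751475 ],
       [-0.60855124,  0.26562415,  0.74773605,  0.25469548],
       [ 0.6974183 , -0.2704516 ,  0.66367436, -1.89623231],
       [ 0.        ,  0.        ,  0.        ,  1.        ]])}
```

View pics/top0.png

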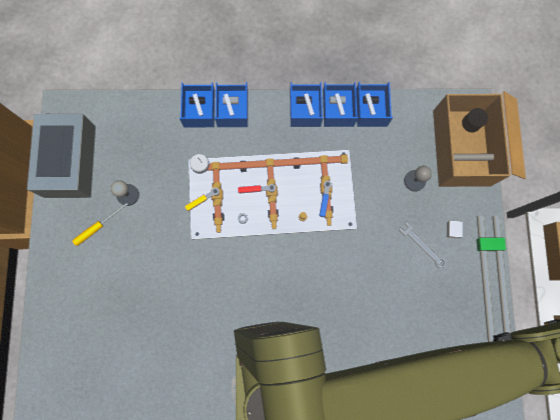

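View pics/scene0.png

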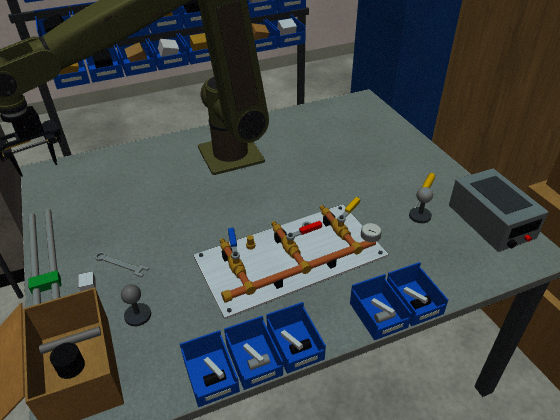

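The top view shows yellow on the left (sleeve at about 198,200), red in the middle (250,189) and blue on the right (324,205). Next I'll measure the sleeves and the panel.

```bash
cat > m.py <<'E'
import cv2,numpy as np
from workcell import bot
def ray(n,uv,z):
    c=bot.camera_info(n);K=c["K"];T=c["camera_from_world"];R=T[:3,:3];o=-R.T@T[:3,3]
    d=R.T@(np.array([(uv[0]-K[0,2])/K[0,0],-(uv[1]-K[1,2])/K[1,1],-1.]))
    return o+d*(z-o[2])/d[2]
R_={"yellow":((20,130,110),(33,255,255)),"blue":((100,150,60),(125,255,255)),"red":((0,190,110),(4,255,255))}
def sleeves(img,roi=(180,145,360,245)):
    x0,y0,x1,y1=roi;h=cv2.cvtColor(img[y0:y1,x0:x1],cv2.COLOR_RGB2HSV);out={}
    for k,(a,b) in R_.items():
        m=cv2.inRange(h,a,b);n,l,s,c=cv2.connectedComponentsWithStats(m)
        i=1+np.argmax(s[1:,4]);p=np.argwhere(l==i)[:,::-1]+[x0,y0]
        P=np.array([ray("top",q,.092)[:2] for q in p]);r=cv2.minAreaRect((P*1000).astype(np.float32))
        w,v=np.linalg.eigh(np.cov((P-P.mean(0)).T));out[k]=(P.mean(0),v[:,1],len(p),r)
    return out
E
python3 - <<'E'
from m import *
i=bot.snapshot("top")
S=sleeves(i)
for k,v in S.items():print(k,v[0].round(4),v[1].round(3),np.degrees(np.arctan2(v[1][1],v[1][0])).round(1),v[2:])
# panel
h=cv2.cvtColor(i,cv2.COLOR_RGB2HSV);m=cv2.inRange(h,(0,0,165),(180,45,255));x=np.zeros_like(m);x[145:245,180:365]=m[145:245,180:365]
c=max(cv2.findContours(cv2.morphologyEx(x,cv2.MORPH_CLOSE,np.ones((25,25))),0,2)[0],key=cv2.contourArea)
P=np.array([ray("top",q[0],.01)[:2]*1000 for q in c],np.float32);print(cv2.minAreaRect(P),cv2.boundingRect(c))
cv2.imwrite("pics/crop.png",cv2.resize(i[140:250,175:365,::-1],None,fx=4.2,fy=4.2,interpolation=cv2.INTER_CUBIC))
E
```

```text
yellow [0.5416 0.2194] [-0.532  0.847] 122.2 (125, ((541.8773803710938, 219.21273803710938), (16.550952911376953, 67.95459747314453), 32.75212478637695))
blue [ 0.5318 -0.1636] [-0.982  0.191] 169.0 (100, ((532.1512451171875, -163.66751098632812), (13.297828674316406, 66.005126953125), 79.26008605957031))
red [0.5847 0.0896] [nan nan] nan (1, ((584.7208251953125, 89.55646514892578), (0.0, 0.0), 0.0))
((586.10400390625, -13.087371826171875), (582.0670166015625, 322.49432373046875), 89.58013153076172) (180, 145, 185, 100)m.py:14: RuntimeWarning: Degrees of freedom <= 0 for slice
  w,v=np.linalg.eigh(np.cov((P-P.mean(0)).T));out[k]=(P.mean(0),v[:,1],len(p),r)
  c *= np.true_divide(1, fact)
  c *= np.true_divide(1, fact)
```

View pics/crop.png

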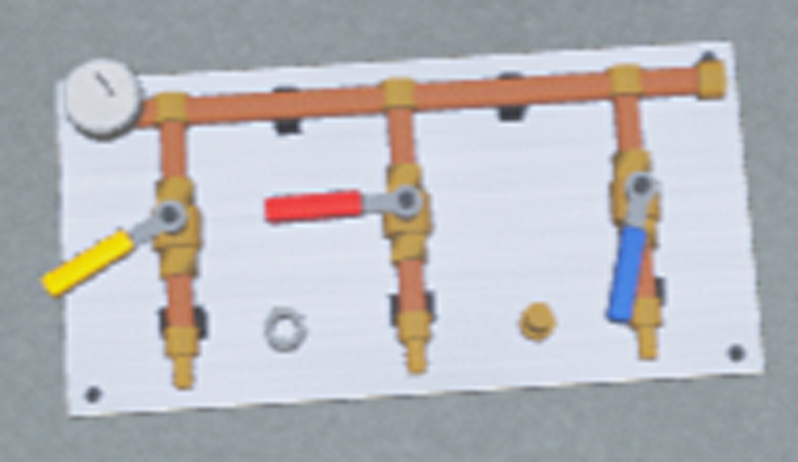

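The crop shows the pivots at (170,215), (407,200) and (641,185). The collar is at (285,329), between yellow and red, and the coupling at (537,322), between red and blue.

Run:
```python
from m import *
f=lambda p,z:ray("top",((p[0]+.5)/4.2+175-.5,(p[1]+.5)/4.2+140-.5),z)[:2]
piv={k:f(p,.093) for k,p in dict(yellow=(170,215),red=(407,200),blue=(641,185)).items()}
for k,p in piv.items():print(k,p.round(4))
c=[f(p,.01) for p in((70,415),(763,372),(733,42))];print("corners",np.round(c,4))
d=piv["yellow"]-piv["blue"];print(np.linalg.norm(d),"yaw",np.degrees(np.arctan2(-d[0],d[1])))
d=c[0]-c[1];print(np.linalg.norm(d),"yaw",np.degrees(np.arctan2(-d[0],d[1])))
print("collar",f((285,329),.028),"coupl",f((537,318),.048))
S=sleeves(bot.snapshot("top"))
for k in("yellow","blue"):
    v=S[k][0]-piv[k];print(k,S[k][0].round(4),np.linalg.norm(v),np.degrees(np.arctan2(v[1],v[0])))
c=bot.camera_info("wrist");T=c["camera_from_world"];print(c["K"],-T[:3,:3].T@T[:3,3],T[:3,:3].round(2))
```

```text
yellow [0.5762 0.1609]
red [ 0.5863 -0.0081]
blue [ 0.5965 -0.1761]
corners [[ 0.4441  0.2423]
 [ 0.4728 -0.2736]
 [ 0.7304 -0.2606]]
0.33767172317157346 yaw 3.437749502163665
0.5166973531947099 yaw 3.183318566282492
collar [0.50460453 0.0825191 ] coupl [ 0.50806244 -0.1026427 ]
yellow [0.5416 0.2194] 0.06795964507827848 120.6231596801143
blue [ 0.5316 -0.1635] 0.06606537319469175 168.93684653515896
[[325.1922621    0.         283.65462161]
 [  0.         325.1922621  211.83680955]
 [  0.           0.           1.        ]] [ 0.22985161 -0.61296256  0.38423376] [[ 0.23 -0.97 -0.  ]
 [ 0.93  0.22 -0.3 ]
 [ 0.29  0.07  0.96]]
```

Working in panel coordinates (yaw about 3.3°), yellow is at about 1.08 rad and blue at about 0.25 rad. I'll close the fingers and align the tool with the panel, so that tool x = panel x and tool y = -panel y.

```bash
python3 -m jog '[[[0,0,0],[0,0,0.09]],[[0,0,0],[0,0,0.173]],[[0,0,0],[0,0,0.173]],[[0,0,0],[0,0,0.173]],[[0,0,0],[0,0,0.173]],[[0,0,0],[0,0,0.173]]]' 1 20
cat >> m.py <<'E'
YAW=np.radians(3.3);O=np.array([.5863,-.0081])
def pan(p):
    d=np.asarray(p)[:2]-O;c,s=np.cos(YAW),np.sin(YAW);return np.array([c*d[0]+s*d[1],-s*d[0]+c*d[1]])*1000
def st():
    s=bot.observe();print(s["time_s"],"panel",pan(s["eef_pos"]).round(1),"z",s["eef_pos"][2].round(4),s["orientation"].round(2),"F",s["contact_force"].round(1),"gap",s["finger_gap"].round(4),s["joints"].round(0))
E
python3 -c "from m import *;st()"
```

```text
time_s: 0.7
eef_pos: [0.1486, -0.6328, 0.4047]
orientation: [-180.0, -0.0, 3.4]
contact_force: [0.3, 0.3, 1.3]
finger_gap: 0.061
gripper_force: 0.0Traceback (most recent call last):
  File "<string>", line 1, in <module>
    from m import *;st()
                    ~~^^
  File "m.py", line 20, in st
    s=bot.observe();print(s["time_s"],"panel",pan(s["eef_pos"]).round(1),"z",s["eef_pos"][2].round(4),s["orientation"].round(2),"F",s["contact_force"].round(1),"gap",s["finger_gap"].round(4),s["joints"].round(0))
                                                                                                                                                                      ^^^^^^^^^^^^^^^^^^^^^
AttributeError: 'float' object has no attribute 'round'
```

```bash
sed -i 's/s\["finger_gap"\].round(4)/round(s["finger_gap"],4)/' m.py
python3 -m jog '[[[20,-35,0],[0,0,0]],[[40,-70,0],[0,0,0]],[[60,-105,0],[0,0,0]],[[80,-140,0],[0,0,0]],[[100,-175,0],[0,0,0]],[[120,-210,0],[0,0,0]],[[140,-245,0],[0,0,0]],[[160,-280,0],[0,0,0]],[[180,-315,0],[0,0,0]],[[200,-350,0],[0,0,0]]]'
python3 -m jog '[[[20,-35,0],[0,0,0]],[[40,-70,0],[0,0,0]],[[60,-105,0],[0,0,0]],[[80,-140,0],[0,0,0]],[[100,-175,0],[0,0,0]],[[120,-210,0],[0,0,0]],[[140,-245,0],[0,0,0]],[[160,-280,0],[0,0,0]],[[180,-315,0],[0,0,0]],[[200,-350,0],[0,0,0]]]'
python3 -m jog '[[[20,-35,0],[0,0,0]],[[40,-70,0],[0,0,0]],[[60,-105,0],[0,0,0]],[[77,-146,0],[0,0,0]],[[77,-146,0],[0,0,0]],[[77,-146,0],[0,0,0]],[[77,-146,0],[0,0,0]]]'
python3 -c "from m import *;st()"
```

```text
time_s: 1.53
eef_pos: [0.3283, -0.2699, 0.405]
orientation: [180.0, -0.0, 3.3]
contact_force: [1.2, -0.2, 0.8]
finger_gap: 0.0008
gripper_force: 0.0
time_s: 2.37
eef_pos: [0.5079, 0.0914, 0.405]
orientation: [180.0, -0.0, 3.4]
contact_force: [-0.6, -1.3, -0.1]
finger_gap: 0.0004
gripper_force: 0.0
time_s: 2.95
eef_pos: [0.5758, 0.2394, 0.4044]
orientation: [180.0, 0.0, 3.4]
contact_force: [-0.8, 0.5, -0.3]
finger_gap: 0.0002
gripper_force: 0.0
2.95 panel [  3.8 247.7] z 0.4044 [1.7996e+02 5.0000e-02 3.3700e+00] F [-0.8  0.5 -0.3] gap 0.0002 [ 18.   4.  98.  -0.  78. 104.]
```

```bash
python3 -m jog '[[[0,0,35],[0,0,0]],[[0,0,70],[0,0,0]],[[0,0,105],[0,0,0]],[[0,0,125],[0,0,0]],[[0,0,142],[0,0,0]],[[0,0,142],[0,0,0]],[[0,0,142],[0,0,0]]]'
python3 - <<'E'
from m import *
st();cv2.imwrite("pics/w1.png",bot.snapshot("wrist")[...,::-1])
E
```

```text
time_s: 3.53
eef_pos: [0.5755, 0.2379, 0.2623]
orientation: [180.0, 0.1, 3.2]
contact_force: [0.8, -0.4, 0.3]
finger_gap: 0.0009
gripper_force: 0.0
3.5333 panel [  3.4 246.2] z 0.2623 [1.7996e+02 1.0000e-01 3.2200e+00] F [ 0.8 -0.4  0.3] gap 0.0009 [ 18.  11. 105.  -0.  65. 104.]
```

View pics/w1.png

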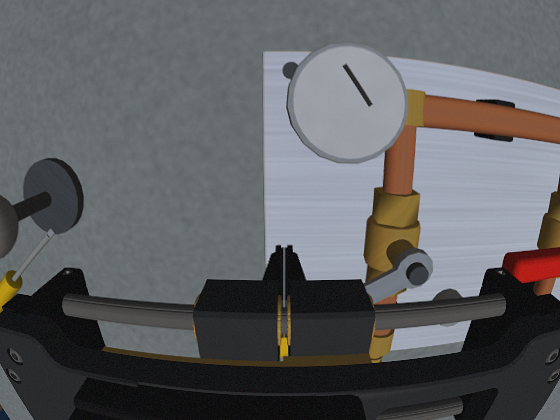

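The fingers are down behind the yellow lever and clear of the gauge, so I'll sweep it.

```bash
python3 -m jog '[[[-11,0,0],[0,0,0]],[[-21,2,0],[0,0,0]],[[-32,6,0],[0,0,0]],[[-42,10,0],[0,0,0]],[[-50,16,0],[0,0,0]],[[-58,22,0],[0,0,0]],[[-65,30,0],[0,0,0]],[[-71,38,0],[0,0,0]],[[-75,46,0],[0,0,0]],[[-75,46,0],[0,0,0]]]'
python3 -m jog '[[[-3,4,0],[0,0,0]],[[-4,8,0],[0,0,0]],[[-4,11,0],[0,0,0]],[[-4,11,0],[0,0,0]],[[-4,11,0],[0,0,0]]]'
python3 - <<'E'
from m import *
st();i=bot.snapshot("scene");cv2.imwrite("pics/s1.png",cv2.resize(i[170:320,180:400,::-1],None,fx=3.6,fy=3.6,interpolation=cv2.INTER_CUBIC))
E
```

```text
time_s: 4.42
eef_pos: [0.504, 0.189, 0.2662]
orientation: [-179.8, -0.5, 3.3]
contact_force: [1.0, 2.1, 2.0]
finger_gap: 0.0004
gripper_force: 1.4
time_s: 4.83
eef_pos: [0.5005, 0.1784, 0.2645]
orientation: [-179.9, -0.2, 3.3]
contact_force: [-0.1, 3.8, 3.5]
finger_gap: 0.0006
gripper_force: 2.2
4.8333 panel [-74.9 191.2] z 0.2645 [-179.9    -0.18    3.31] F [-0.1  3.8  3.5] gap 0.0006 [ 14.  -0. 117.   0.  64. 100.]
```

View pics/s1.png

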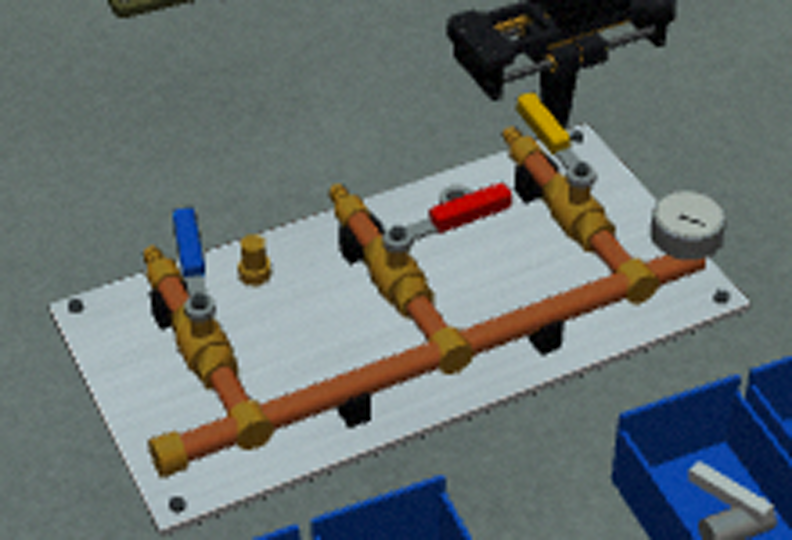

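The yellow lever now lies nearly parallel to its pipe. I'll push in small steps until the force shows the stop.

```bash
python3 -m jog '[[[0,3,0],[0,0,0]],[[0,3,0],[0,0,0]],[[0,3,0],[0,0,0]]]'
python3 -m jog '[[[0,3,0],[0,0,0]],[[0,3,0],[0,0,0]],[[0,3,0],[0,0,0]]]'
```

```text
time_s: 5.13
eef_pos: [0.5005, 0.1754, 0.2635]
orientation: [-179.9, -0.0, 3.3]
contact_force: [0.1, 5.0, 5.4]
finger_gap: 0.0009
gripper_force: 2.5
time_s: 5.38
eef_pos: [0.5006, 0.174, 0.2636]
orientation: [-179.6, -0.1, 3.3]
contact_force: [-1.4, 14.4, 3.9]
finger_gap: 0.0006
gripper_force: 7.4
```

```bash
python3 -m jog '[[[0,-12,0],[0,0,0]],[[0,-25,0],[0,0,0]],[[0,-25,-35],[0,0,0]],[[0,-25,-70],[0,0,0]],[[0,-25,-70],[0,0,0]],[[0,-25,-70],[0,0,0]]]'
python3 - <<'E'
from m import *
st();i=bot.snapshot("top")
S=sleeves(i)
for k in("yellow","blue"):
    p=pan(S[k][0])-[0,170 if k=="yellow" else -170];print(k,p,S[k][2],"joint",np.arctan2(p[1],-p[0]))
cv2.imwrite("pics/t2.png",cv2.resize(i[140:250,175:365,::-1],None,fx=4.2,fy=4.2,interpolation=cv2.INTER_CUBIC))
E
```

```text
time_s: 5.88
eef_pos: [0.4996, 0.1975, 0.3347]
orientation: [180.0, -0.2, 3.4]
contact_force: [-0.1, -1.0, -0.3]
finger_gap: 0.0007
gripper_force: 0.0
5.8833 panel [-74.7 210.2] z 0.3347 [179.98  -0.19   3.36] F [-0.1 -1.  -0.3] gap 0.0007 [ 16.  -4. 113.  -0.  71. 103.]
yellow [-96.38259038  -4.48329798] 59 joint -0.04648213585389392
blue [-63.35918221  17.93857885] 100 joint 0.27590430893783463
```

View pics/t2.png

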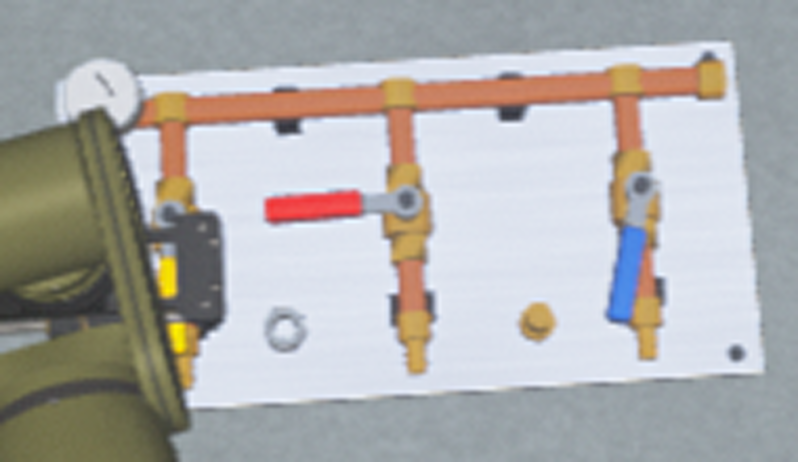

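Yellow looks to lie along its pipe. Once the arm has moved over to blue I'll check it unobstructed, before touching blue.

```bash
python3 -m jog '[[[-1,40,0],[0,0,0]],[[-2,80,0],[0,0,0]],[[-3,120,0],[0,0,0]],[[-4,160,0],[0,0,0]],[[-5,200,0],[0,0,0]],[[-6,240,0],[0,0,0]],[[-7,280,0],[0,0,0]],[[-7,320,0],[0,0,0]],[[-7,360,0],[0,0,0]],[[-7,400,0],[0,0,0]]]'
python3 -m jog '[[[0,1,0],[0,0,0]],[[0,1,35],[0,0,0]],[[0,1,55],[0,0,0]],[[0,1,71],[0,0,0]],[[0,1,71],[0,0,0]],[[0,1,71],[0,0,0]]]'
python3 - <<'E'
from m import *
st();i=bot.snapshot("top")
S=sleeves(i)
for k in("yellow","blue"):
    p=pan(S[k][0])-[0,170 if k=="yellow" else -170];print(k,p,S[k][2],"joint",np.arctan2(p[1],-p[0]))
E
```

```text
time_s: 6.77
eef_pos: [0.5143, -0.2044, 0.33]
orientation: [-179.9, 0.3, 3.3]
contact_force: [1.0, 0.5, 1.0]
finger_gap: 0.0005
gripper_force: 0.0
time_s: 7.27
eef_pos: [0.5145, -0.2029, 0.2591]
orientation: [-179.8, 0.3, 3.3]
contact_force: [0.4, -0.4, -0.1]
finger_gap: 0.0003
gripper_force: 0.0
7.2667 panel [ -82.8 -190.3] z 0.2591 [-179.84    0.29    3.33] F [ 0.4 -0.4 -0.1] gap 0.0003 [-27.   3. 114.  -0.  64.  60.]Traceback (most recent call last):
  File "<stdin>", line 3, in <module>
  File "m.py", line 12, in sleeves
    i=1+np.argmax(s[1:,4]);p=np.argwhere(l==i)[:,::-1]+[x0,y0]
        ~~~~~~~~~^^^^^^^^^
    return _wrapfunc(a, 'argmax', axis=axis, out=out, **kwds)
    return bound(*args, **kwds)
ValueError: attempt to get argmax of an empty sequence
```

```bash
sed -i 's/;i=1+np.argmax/\n        if n<2: continue\n        i=1+np.argmax/; s/^        i=1+/        i=1+/' m.py
cat >> m.py <<'E'
def joints():
    S=sleeves(bot.snapshot("top"))
    for k in("yellow","blue"):
        if k not in S: print(k,"hidden");continue
        p=pan(S[k][0])-[0,170 if k=="yellow" else -170];a=pan(O+S[k][1]/1000);print(k,p,S[k][2],"joint",np.arctan2(p[1],-p[0]),"axis",np.arctan(a[1]/-a[0]))
E
python3 -c "from m import *;joints()"
```

```text
Traceback (most recent call last):
  File "m.py", line 22, in joints
    S=sleeves(bot.snapshot("top"))
  File "m.py", line 12, in sleeves
    i=1+np.argmax(s[1:,4]);p=np.argwhere(l==i)[:,::-1]+[x0,y0]
        ~~~~~~~~~^^^^^^^^^
ValueError: attempt to get argmax of an empty sequence
```

```bash
sed -i 's/^        i=1+np.argmax/        if n<2: continue\n        i=1+np.argmax/' m.py
python3 -c "from m import *;joints()"
```

```text
yellow [-70.76547719  -1.52143001] 167 joint -0.021496296208208962 axis -0.019545984423764
blue hidden
```

Yellow is fully open (measured about -0.02 rad). Next is the blue sweep.

```bash
python3 -m jog '[[[2,-10,-3],[0,0,0]],[[4,-19,-3],[0,0,0]],[[5,-30,-3],[0,0,0]],[[7,-40,-3],[0,0,0]],[[10,-50,-3],[0,0,0]],[[14,-59,-3],[0,0,0]],[[20,-67,-3],[0,0,0]],[[26,-75,-3],[0,0,0]],[[34,-82,-3],[0,0,0]],[[42,-88,-3],[0,0,0]]]'
python3 -m jog '[[[7,-3,0],[0,0,0]],[[13,-6,0],[0,0,0]],[[17,-7,0],[0,0,0]],[[20,-7,0],[0,0,0]],[[20,-7,0],[0,0,0]],[[20,-7,0],[0,0,0]]]'
python3 -m jog '[[[2,0,0],[0,0,0]],[[2,0,0],[0,0,0]],[[2,0,0],[0,0,0]]]'
python3 -c "from m import *;st();joints()"
```

```text
time_s: 8.25
eef_pos: [0.5522, -0.1138, 0.2658]
orientation: [179.7, 0.1, 3.4]
contact_force: [-4.3, -8.1, 1.2]
finger_gap: 0.0004
gripper_force: 3.7
time_s: 8.75
eef_pos: [0.5717, -0.1048, 0.2651]
orientation: [180.0, 0.1, 3.4]
contact_force: [-3.8, -1.7, 2.0]
finger_gap: 0.0003
gripper_force: 1.8
time_s: 9.0
eef_pos: [0.5737, -0.1047, 0.265]
orientation: [-179.9, 0.0, 3.3]
contact_force: [-4.5, 1.2, 3.2]
finger_gap: 0.0005
gripper_force: 2.4
9.0 panel [-18.2 -95.8] z 0.265 [-1.7994e+02  4.0000e-02  3.3200e+00] F [-4.5  1.2  3.2] gap 0.0005 [-16.   6. 110.   0.  64.  71.]
yellow [-70.09516242  -1.42784641] 164 joint -0.020367296603433862 axis -0.01611647401729588
blue hiddenm.py:15: RuntimeWarning: Degrees of freedom <= 0 for slice
  w,v=np.linalg.eigh(np.cov((P-P.mean(0)).T));out[k]=(P.mean(0),v[:,1],len(p),r)
  c *= np.true_divide(1, fact)
  c *= np.true_divide(1, fact)
```

```bash
python3 -m jog '[[[2,0,0],[0,0,0]],[[2,0,0],[0,0,0]],[[2,0,0],[0,0,0]]]'
python3 -m jog '[[[2,0,0],[0,0,0]],[[2,0,0],[0,0,0]],[[2,0,0],[0,0,0]]]'
```

```text
time_s: 9.3
eef_pos: [0.5749, -0.1048, 0.2649]
orientation: [-179.9, 0.3, 3.3]
contact_force: [-11.1, 0.9, 8.7]
finger_gap: 0.0003
gripper_force: 5.4
time_s: 9.55
eef_pos: [0.576, -0.1047, 0.2648]
orientation: [-179.9, 0.6, 3.3]
contact_force: [-18.6, 1.6, 12.9]
finger_gap: 0.0003
gripper_force: 8.9
```

The force has risen to 18.6 N, so blue is at its stop. I'll back off, lift and move away to verify.

```bash
python3 -m jog '[[[-12,0,0],[0,0,0]],[[-30,0,0],[0,0,0]],[[-30,0,-40],[0,0,0]],[[-30,0,-80],[0,0,0]],[[-30,0,-120],[0,0,0]],[[-60,30,-140],[0,0,0]],[[-90,60,-140],[0,0,0]],[[-110,95,-140],[0,0,0]],[[-130,130,-140],[0,0,0]],[[-130,165,-140],[0,0,0]]]'
python3 -m jog '[[[0,40,0],[0,0,0]],[[0,80,0],[0,0,0]],[[0,120,0],[0,0,0]],[[0,160,0],[0,0,0]],[[0,160,0],[0,0,0]],[[0,160,0],[0,0,0]],[[0,160,0],[0,0,0]]]'
python3 - <<'E'
from m import *
joints();i=bot.snapshot("top");st()
cv2.imwrite("pics/t3.png",i[...,::-1])
E
```

```text
time_s: 10.38
eef_pos: [0.4556, -0.2783, 0.4055]
orientation: [179.9, -0.2, 3.3]
contact_force: [-0.0, -0.7, -0.4]
finger_gap: 0.0004
gripper_force: 0.0
time_s: 10.97
eef_pos: [0.4671, -0.4369, 0.4043]
orientation: [-180.0, -0.0, 3.3]
contact_force: [0.6, 0.3, -0.3]
finger_gap: 0.0004
gripper_force: 0.0
yellow [-70.0415854   -1.44818154] 164 joint -0.020673078967226484 axis -0.016605625520185553
blue [ 1.51371092 67.6918844 ] 105 joint 1.5931543789640163 axis -1.5692852797127146
11.0667 panel [-143.5 -420.2] z 0.4049 [ 1.7999e+02 -4.0000e-02  3.3800e+00] F [ 0.3 -0.4 -0.2] gap 0.0003 [-48.   6.  96.   0.  78.  39.]
```

View pics/t3.png

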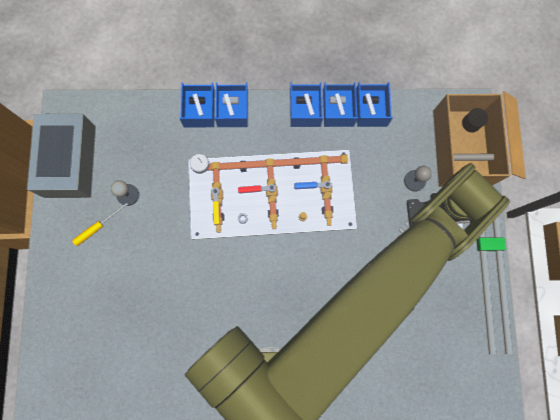

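In the picture yellow lies along its pipe (217,210), blue is square across (306,185), and red, the collar and the coupling are where they started. The arm is clear.

```bash
python3 -c "from workcell import bot;print(bot.finish_job())"
```

```text
the job is handed in; nothing more can be done
None
```

I handed the job in at about 11 s: yellow was pushed fully open first (about 0 rad), then blue fully closed (about 1.57 rad); red and the visible loose parts look unmoved, though the wrench and block were hidden by the arm in the last picture, and no verdict was returned.

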